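# Refit the bench dust extractor: filter in its drawer, bayonet cap on the spare inlet

## Robot

A 7-joint arm with a two-finger parallel gripper is mounted at the origin on the work surface. World frame = base frame: x ahead of the robot, y to its left, z up, the work surface at z = 0. Lengths are in m, angles in rad, forces in N, time in s.
With the tool pointing down it reaches from about 0.35 to 0.9 m from the base axis. Payload 7.2 kg.
Tool frame: the origin (TCP) lies midway between the tips of the shut fingers; the grasp point (between the pads) lies 19 mm behind it; z points along the fingers, y is the line along which they close (so a half turn about z gives the same grasp; the last joint's range is limited). The gripper opens to 85 mm and grips with 20 to 120 N. Pads are 22 mm wide; open, the fingers measure 114 mm over their backs; the gripper's body (76 mm by 85 mm) begins 54 mm behind the grasp point. The pads swing forward as they close: fully open they stand 13 mm farther back than shut.
Start: joints at [1.248, 0.411, -0.013, 1.596, 0.006, 1.134, -0.082], TCP at [0.158, -0.605, 0.196] pointing down, gripper open.
Joint ranges: [-2.95, 2.95], [-0.29, 1.99], [-1.47, 1.44], [0.14, 2.54], [-1.03, 4.17], [0.13, 1.85], [-2.86, 2.86]. Speed limits (rad/s): [2.39, 2.39, 3.01, 3.01, 3.14, 3.14, 3.14].

## Interface

Orientations are given as a unit quaternion [x, y, z, w].
In Python, from station import arm, jaws, solver, snapshot, regions_of gives the robot as it stands. Calls block until the motion is done:
- arm.move_ptp(position, orientation): joint-space move of the TCP to a pose.
- arm.move_linear(position, v=0.15, frame=None, guard=None): straight line of the TCP; frame=None keeps the orientation; v is the mean speed in m/s. With guard (N) it stops when the force on the tool has changed by that much, and returns True; else False.
- arm.set_joints(angles): joint-space move.
- jaws.release() and jaws.grasp(force=None): open the fingers fully, or close them until they stop; force is the grip in N (None keeps the last).
- arm.sleep(seconds).
- solver.solve_ik(position, orientation): joint angles nearest the present ones, or None.
- arm.sense(): the state.
- snapshot(name): name is "scene" or "top" or "wrist"; returns a dict with "color" (480x640x3 uint8, red, green, blue), "depth" (480x640 float32, m along the optical axis (not along the pixel's ray), 0 where there is no reading), "fx", "fy", "cx", "cy" (pixels), "R" (3x3) and "t" (3): a world point X has camera coordinates R X + t. Camera axes: x right, y down, z forward; pixel columns grow to the right and rows downward; lengths in m; the calibration is good to about 2 mm. A picture is of the moment at which its call begins.
A pose or a line that the arm cannot do raises arm.Unreachable and nothing moves.
- arm.hand_in(): hands the job in; it is judged then, once.
Trained networks look in the newest picture that a camera, given by its name, has taken for a name from the list of things; names that differ only in an ending like _2 or _b are one class to them, and where a whole thing is asked for, a point or a joint stands for the part that bears it (a point fixed in the world has none). Each returns a list of dicts, best first, with "conf" (0 to 1); they miss things now and then, are a little off and sometimes report something else, mostly with a low value. They report only what shows in the picture. A call takes as long as a camera call. They do not tell look-alikes from the thing itself.
- regions_of(camera, thing): "mask" (480x640 bool, what is visible of it) and "bbox" ([left, top, right, bottom] in pixels, round what is visible of it).
The state is a dict: "time_s": time; "qpos": joint angles; "joint_velocities": joint speeds; "joint_torque": joint torques, N m; "tool_pos": TCP position; "tool_rot": TCP orientation; "force": force on the tool from outside, world axes, zero at the start; "ft_torque": the same for the moment, N m; "opening": finger opening in m; "finger_force": force on a finger pad.
Only numpy, scipy, OpenCV 4.12 (cv2) and the standard library are available. Lean on these libraries where they do the work, as an engineer would, in place of code of your own. Each camera call takes 0.05 s, during which the arm holds its last target. There are 200 camera calls.

## Task

Get the bench dust extractor ready to run: lay the filter cassette flat in its open drawer, let go of it and slide the drawer fully shut. Then blank off the open inlet on top with the bayonet cap: push it in against the spring, give it its quarter turn clockwise right up to the stop so that it locks, and finish still holding the cap by its bar, seated and locked, so it cannot work loose while I start the fan. Leave the other things on the bench where they are.

Things in the scene. Friction and masses are not known exactly. Their poses are not given: they have to be found in the camera images.
- extractor: the bench dust extractor, a fixed grey metal box 300 x 300 mm, 160 mm high; origin at the centre of its underside on the bench, x to its back, y to its left, z up. Front face at x = -150 mm with the filter drawer in its upper half. Two round inlets on its top, at x = -90, y = +90 and -90 mm: one is the open inlet, the other (either side) carries the suction bell
- bell: the flared black suction bell fixed on the other inlet, not to be used: 104 mm across, 82 mm high; origin at the centre of its foot on the extractor's top
- drawer (a joint): the filter drawer's slide, in m: 0 = fully shut, 0.11 to 0.12 as found, 0.13 = end of travel; it opens towards the extractor's front (-x); friction about 1.5 N, slight damping
- drawer_floor (a point): centre of the drawer's floor (upper face), moves with it; axes as the extractor's. Inside 100 mm (x) by 146 mm (y); side and back walls 40 mm high, front panel 70 mm high with faces at x = -50 and -58 mm. The extractor's top sheet passes 70 mm above this floor. As found (0.11 m or more open), the whole inside is clear of the box
- drawer_handle (a point): middle of the drawer's handle, a level steel bar about 10 mm thick and 100 mm long along the extractor's y, 35 mm in front of the drawer's front panel, 30 mm below the extractor's top; its posts are near its ends; axes as the extractor's
- filter: the filter cassette, a grey plastic block with paper pleats on top, 84 mm (x) by 130 mm (y) by 40 mm high, 0.18 to 0.35 kg, flat on the bench; origin at the centre of its underside. Grip it by the pull rib on top: 60 mm long along x, 14 mm thick, 40 to 60 mm above the origin. It goes in either way round, the 130 mm side across the drawer's width
- cap: the black plastic blanking cap, about 0.12 kg, standing on its spigot; origin at the centre of the spigot's underside. Spigot 50 mm across (43 at its tapered foot), 24 mm long; two like lugs 8 mm wide stand out 6 mm along +x and -x, 5 to 10 mm up; flange 72 mm across, 24 to 30 mm up, soft gasket under it; on top the grip bar, in line with the lugs: 56 mm long along x, 14 mm thick, 30 to 56 mm up
- inlet: the open inlet, a fixed aluminium collar 82 mm across, rim 40 mm above its origin (centre of its underside, on the extractor's top). Bore 53 mm, closed 11 mm below the rim by a spring shutter. Locked: cap's x axis along this x axis (either way round), lugs sprung up in their notches, cap origin 20.5 mm above this origin (16 while pressed down). The turn ends at a hard stop about 3 degrees beyond
- inlet_slots (a point): centre of the inlet's rim, z up; its x axis runs through the two 14 mm entry slots for the lugs. Lower the cap with its lugs in them, push until its flange meets the rim (cap origin 24 mm below this point; lugs clear the ledge from 22 mm), then turn it, pressed down, 80 degrees clockwise seen from above to the stop, where the spring lifts it 4.5 mm into notches
- shutter (a joint): the black spring shutter disc in the inlet, in m: 0 = up at rest, grows as pressed (8.5 mm with the cap locked, 13 mm with its flange on the rim, 16 mm at most); takes 2.8 N to start and 0.7 N more per mm: about 9 N locked, 12 N with the flange on the rim
- sanding_block: bystander: cork-faced wooden sanding block 110 x 62 x 34 mm, origin at the centre of its underside
- tape_roll: bystander: roll of paper tape lying flat, 84 mm across, 24 mm high, origin at the centre of its underside
- wax_tin: bystander: steel tin 72 mm across, 60 mm high, origin at the centre of its underside
Mind the look-alikes: they are no part of the job. What is shaped like the filter but pink is not meant.

How it is judged:
By the outcome, as a careful person would: the job done as asked, in the order asked, and still so for the second after the job is handed in, while the arm keeps its last pose, push and grip.
It also fails if it takes over 72 s, if anything falls off the work surface, if the arm or the gripper's body presses on something with over 40 N, if the wrist force passes 120 N, or if a joint passes its speed limit or range.

## Working session

There is one attempt and no reset: what is moved stays moved. The work goes in short steps, each a Python script; the robot and the scene stay as the last script left them, time stands still between calls to the robot, and variables do not carry over. Pictures are saved under pics/ and viewed, at most 11 in all, crops included, and the job is handed in when it is done.

```bash
ls; mkdir -p pics; cat > h.py <<'E'
import numpy as np, cv2
from station import arm, jaws, solver, snapshot, regions_of
def cloud(s):
    v,u=np.mgrid[0:480,0:640]; d=s["depth"]
    P=np.stack([(u-s["cx"])/s["fx"]*d,(v-s["cy"])/s["fy"]*d,d],-1)
    W=(P-s["t"])@s["R"]; W[d==0]=np.nan
    return W
def save(s,n): cv2.imwrite(f"pics/{n}.png",s["color"][:,:,::-1])
E
python3 - <<'E'
from h import *
for c in("top","scene"):
    s=snapshot(c); save(s,c); W=cloud(s)
    np.savez(f"{c}.npz",W=W,color=s["color"])
    print(c,-s["R"].T@s["t"],s["R"].tolist(),s["fx"])
    for n in("extractor","bell","drawer","drawer_handle","filter","cap","inlet","shutter","sanding_block","tape_roll","wax_tin"):
        for r in regions_of(c,n)[:3]:
            p=W[r["mask"]]; p=p[~np.isnan(p[:,0])]
            print(n,round(r["conf"],2),[int(x) for x in r["bbox"]],np.median(p,0).round(3) if len(p) else None, np.percentile(p[:,2],98).round(3) if len(p) else None)
print(arm.sense()["tool_rot"],arm.sense()["time_s"])
E
```

```text
pics
top [0.28972209 0.05510322 1.30595637] [[-0.10974805543566964, -0.9939494877555259, -0.004447484526808367], [-0.9716364023200343, 0.10822515941498381, -0.21026178101638232], [0.2094709192577073, -0.018754483733986475, -0.9776350051656304]] 441.78932155746713
extractor 0.81 [236, 114, 360, 286] [0.732 0.056 0.159] 0.165
bell 0.8 [243, 177, 284, 222] [0.66  0.15  0.223] 0.244
drawer 0.95 [275, 219, 339, 287] [0.536 0.055 0.087] 0.156
drawer_handle 0.86 [273, 222, 341, 285] [0.536 0.055 0.087] 0.156
filter 0.9 [177, 261, 227, 302] [0.481 0.36  0.041] 0.063
filter 0.88 [109, 278, 155, 329] [0.443 0.564 0.041] 0.062
filter 0.56 [194, 324, 241, 359] [0.317 0.328 0.041] 0.062
cap 0.6 [440, 241, 464, 265] [ 0.492 -0.36   0.032] 0.06
inlet 0.65 [316, 177, 353, 212] [ 0.657 -0.029  0.191] 0.203
shutter 0.62 [324, 181, 340, 203] [ 0.665 -0.03   0.19 ] 0.194
sanding_block 0.68 [328, 289, 349, 324] [ 0.378 -0.014  0.034] 0.039
wax_tin 0.6 [421, 181, 446, 207] [ 0.679 -0.338  0.058] 0.065
scene [1.62646283 0.33502445 0.866026  ] [[-0.2718706810838841, 0.9622236329128753, 0.014560667255791814]
[... 369 characters left out ...]
[0.491 0.012 0.124] 0.156
filter 0.91 [397, 261, 447, 293] [0.51  0.361 0.039] 0.06
filter 0.81 [474, 266, 517, 304] [0.472 0.564 0.039] 0.06
cap 0.58 [191, 230, 211, 250] [ 0.51  -0.36   0.032] 0.058
inlet 0.78 [259, 232, 293, 263] [ 0.686 -0.03   0.189] 0.202
inlet 0.69 [294, 222, 331, 247] [0.491 0.014 0.125] 0.156
inlet 0.34 [138, 247, 161, 273] [ 0.633 -0.482  0.019] 0.028
shutter 0.38 [269, 239, 285, 246] [ 0.661 -0.035  0.189] 0.199
tape_roll 0.66 [136, 250, 165, 275] [ 0.631 -0.479  0.017] 0.028
wax_tin 0.55 [164, 257, 190, 291] [ 0.706 -0.337  0.049] 0.064
wax_tin 0.22 [268, 240, 284, 246] [ 0.661 -0.033  0.189] 0.199
[9.91893821e-01 1.27069454e-01 2.60381430e-05 1.53778668e-05] 1.2
```

```bash
python3 -c "
import cv2,numpy as np
a=cv2.imread('pics/top.png');cv2.imwrite('pics/top2.png',cv2.resize(a,(800,600)))"
```

```text
(no output)
```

View pics/top.png

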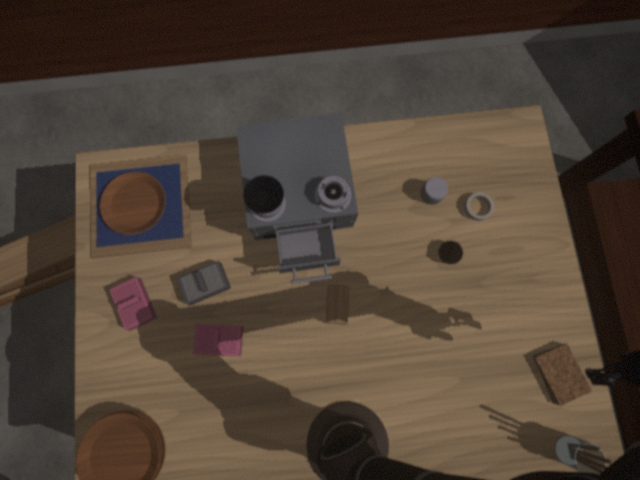

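View pics/scene.png

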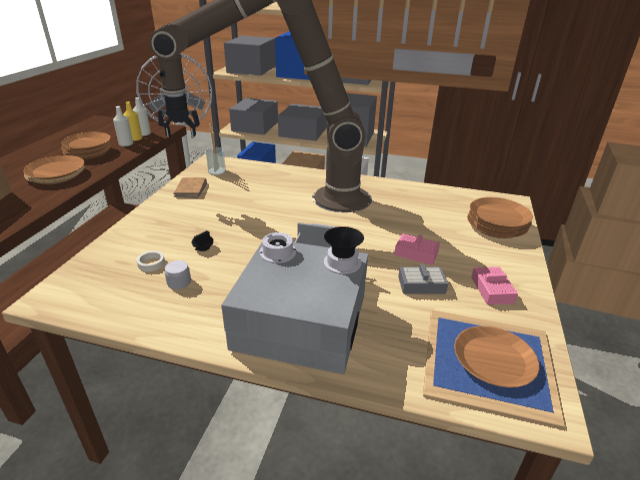

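The top view shows the grey filter at about (204,282), with pink look-alikes at (131,303) and (218,340). The open drawer is at (306,245) with its handle at (312,275), the cap at (451,252), the open inlet at (333,192) and the bell at (264,195). The scene view agrees: grey filter at (423,280), cap at (203,241), inlet at (277,247).

```bash
python3 - <<'E'
from h import *
def rect(P): 
    (c,s,a)=cv2.minAreaRect((P[:,:2]*1000).astype(np.float32)); return np.round(c,1),np.round(s,1),round(a,1)
for c in("top","scene"):
    W=np.load(c+".npz")["W"].reshape(-1,3); W=W[~np.isnan(W[:,0])]
    def sel(x0,x1,y0,y1,z0,z1): 
        return W[(W[:,0]>x0)&(W[:,0]<x1)&(W[:,1]>y0)&(W[:,1]<y1)&(W[:,2]>z0)&(W[:,2]<z1)]
    for n,b in dict(extr=(.585,.95,-.15,.26,.152,.167),bell=(.55,.75,.08,.22,.235,.25),inlet=(.6,.75,-.09,.04,.193,.21),filt=(.40,.57,.27,.45,.03,.05),rib=(.40,.57,.27,.45,.054,.07),bar=(.44,.55,-.42,-.3,.05,.07),flange=(.44,.55,-.42,-.3,.022,.034),handle=(.40,.475,-.05,.15,.11,.14),panel=(.475,.53,-.06,.16,.145,.165)).items():
        P=sel(*b)
        print(c,n,len(P),*( rect(P) if len(P)>4 else []), P.mean(0).round(4) if len(P) else '')
    F=sel(.48,.6,0,.12,.05,.12); print('drawer z', np.histogram(F[:,2],14) )
E
```

```text
top extr 9031 [751.5  62. ] [303.2 300.7] 1.8 [0.7631 0.057  0.1606]
top bell 443 [659.6 149.1] [101.6 101.7] 41.1 [0.6643 0.1513 0.2398]
top inlet 426 [664.  -30.3] [79.1 81.2] 83.4 [ 0.6628 -0.0301  0.1995]
top filt 1219 [484.7 365. ] [ 85.6 131.2] 16.8 [0.483  0.3633 0.041 ]
top rib 109 [484.3 364.7] [59.8 15.2] 17.3 [0.4843 0.3641 0.0609]
top bar 97 [ 494.  -363.1] [15.3 55.5] 63.0 [ 0.4942 -0.363   0.0559]
top flange 309 [ 493.6 -362.9] [70.1 67.6] 58.9 [ 0.4931 -0.3603  0.0297]
top handle 213 [457.5  52.5] [ 33.7 108.4] 0.7 [0.4502 0.0534 0.1347]
top panel 218 [485.2  54.5] [  9.  168.5] 1.8 [0.4849 0.0548 0.1537]
drawer z (array([ 27, 221, 635, 371,  81,  19,  18,  17,  17,  19,  16,  14,  20,
        27]), array([0.07638108, 0.07946941, 0.08255773, 0.08564606, 0.08873439,
       0.09182272, 0.09491104, 0.09799937, 0.1010877 , 0.10417603,
       0.10726436, 0.11035268, 0.11344101, 0.11652934, 0.11961767]))
scene extr 8042 [753.8  57.9] [305.9 301.9] 1.5 [0.791  0.0652 0.1603]
scene bell 265 [659.5 145.9] [102.9 101.9] 47.1 [0.6459 0.1434 0.2393]
scene inlet 323 [666.8 -34. ] [82.4 79.2] 35.5 [ 0.6696 -0.0328  0.199 ]
scene filt 799 [486.8 361.1] [ 91.6 130.2] 17.1 [0.4951 0.3609 0.0401]
scene rib 71 [486.9 360.9] [67.5 15.8] 16.5 [0.4891 0.3608 0.0595]
scene bar 61 [ 498.3 -368.3] [20.4 57.9] 64.5 [ 0.4992 -0.366   0.0551]
scene flange 141 [ 504.4 -361.2] [55.6 68.8] 39.3 [ 0.5089 -0.3571  0.0297]
scene handle 34 [448.8  35.8] [10.7 80.4] 1.0 [0.4494 0.036  0.1354]
scene panel 126 [489.8  19.7] [ 15.1 105.9] 1.8 [0.4912 0.0168 0.1516]
drawer z (array([ 5, 12, 15, 17, 19, 16, 14, 13, 17, 14, 13, 16, 11, 11]), array([0.08135848, 0.08411153, 0.08686458, 0.08961762, 0.09237067,
       0.09512372, 0.09787677, 0.10062981, 0.10338286, 0.10613591,
       0.10888895, 0.111642  , 0.11439505, 0.11714809, 0.11990114]))
```

```bash
cat >> h.py <<'E'
def down(deg):  # tool pointing down, tool x at yaw deg
    a=np.radians(deg)/2; return [float(np.cos(a)),float(np.sin(a)),0.,0.]
YAW=1.7; EX=np.array([np.cos(np.radians(YAW)),np.sin(np.radians(YAW))]); EXT=np.array([.7525,.060])
def ext(x,y): return EXT+x*EX+y*np.array([-EX[1],EX[0]])
def st():
    s=arm.sense(); print('t',round(s["time_s"],1),'p',np.round(s["tool_pos"],4),'F',np.round(s["force"],1),'op',round(s["opening"],4),'q7',round(s["qpos"][6],2)); return s
E
python3 - <<'E'
from h import *
for a in (17,-163): print(a, solver.solve_ik([.4855,.363,.16],down(a)))
arm.move_ptp([.4855,.363,.15],down(17)); s=st()
w=snapshot("wrist"); save(w,"w1"); W=cloud(w); 
for r in regions_of("wrist","filter"):
    P=W[r["mask"]]; P=P[~np.isnan(P[:,0])]; 
    for lo,hi in((.03,.05),(.054,.07)):
        Q=P[(P[:,2]>lo)&(P[:,2]<hi)]
        if len(Q)>5: print(r["conf"],len(Q),cv2.minAreaRect((Q[:,:2]*1000).astype(np.float32)))
E
```

```text
17 [ 0.03440722  0.69937766 -1.17161891  1.63506852  0.67069598  1.26732956
 -2.53948339]
-163 [ 0.06006512  0.73940349 -1.23831141  1.63364371  0.72179259  1.30164828
  0.56402423]
t 4.8 p [0.4861 0.3623 0.1499] F [-0.9 -0.1 -0.9] op 0.0854 q7 -2.55
0.74 12236 ((485.2549133300781, 360.52178955078125), (84.09098052978516, 130.16427612304688), 17.039127349853516)
0.74 1183 ((485.5027160644531, 360.5649108886719), (59.68535614013672, 13.736140251159668), 16.848051071166992)
0.62 13858 ((447.9035949707031, 566.9415893554688), (130.3880615234375, 85.47525024414062), 19.619190216064453)
0.62 1352 ((448.0835266113281, 566.8617553710938), (14.165739059448242, 60.2184944152832), 19.800474166870117)
0.58 6263 ((319.4796447753906, 329.0583801269531), (129.62612915039062, 84.72663116455078), 80.96866607666016)
0.58 421 ((332.46380615234375, 326.7907409667969), (14.620919227600098, 33.17145919799805), 80.11615753173828)
```

```bash
python3 - <<'E'
from h import *
print(solver.solve_ik([*ext(-.213,0),.25],down(-178.3)))
arm.move_ptp([.4854,.3606,.10],down(-163.1))
print(arm.move_linear([.4854,.3606,.0425],v=.1,guard=12)); st()
jaws.grasp(50); st()
arm.move_linear([.4854,.3606,.26],v=.2); st()
arm.move_ptp([*ext(-.213,0),.27],down(-178.3)); st()
s=snapshot("top"); W=cloud(s).reshape(-1,3); save(s,"t2")
for b in ((.47,.53,-.06,.16,.145,.165),(.40,.475,-.05,.15,.11,.14)):
    P=W[(W[:,0]>b[0])&(W[:,0]<b[1])&(W[:,1]>b[2])&(W[:,1]<b[3])&(W[:,2]>b[4])&(W[:,2]<b[5])]
    print(len(P),P.mean(0) if len(P) else '')
w=snapshot("wrist"); save(w,"w2")
E
```

```text
[ 0.69898892  0.48725693 -1.22722441  1.67164086  0.47215004  1.32237749
  0.98845975]
False
t 8.2 p [0.4853 0.361  0.0426] F [ 0.5 -0.2  0.2] op 0.0856 q7 0.44
t 8.9 p [0.4854 0.3606 0.0425] F [-1.1 -0.4  0. ] op 0.0002 q7 0.44
t 10.2 p [0.4852 0.36   0.2588] F [ 0.3  0.3 -0.4] op -0.0001 q7 0.6
t 11.3 p [0.5393 0.0551 0.27  ] F [-0.7 -0.7  0.1] op 0.0003 q7 0.89
220 [0.48486975 0.05421133 0.15366464]
215 [0.45011033 0.05349274 0.13458998]
```

View pics/w2.png

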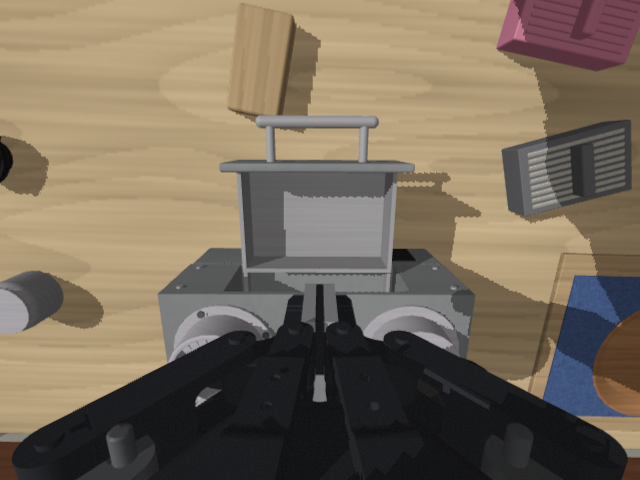

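The wrist view shows that the grasp missed. The fingers are shut and empty, and the grey filter is still on the bench at (570,165), while the drawer at (317,215) is clear. I'll retry and watch the fingers more closely.

```bash
python3 - <<'E'
from h import *
def meas(c):
    W=cloud(snapshot(c)).reshape(-1,3)
    for lo,hi in((.03,.05),(.054,.07)):
        Q=W[(W[:,0]>.39)&(W[:,0]<.58)&(W[:,1]>.27)&(W[:,1]<.45)&(W[:,2]>lo)&(W[:,2]<hi)]
        if len(Q)>5: print(c,len(Q),cv2.minAreaRect((Q[:,:2]*1000).astype(np.float32)),Q[:,2].mean())
meas("top"); meas("wrist")
jaws.release()
arm.move_ptp([.4854,.3606,.10],down(-163.1)); s=st(); print(s["tool_rot"],s["qpos"])
meas("wrist")
w=snapshot("wrist"); save(w,"w3")
E
```

```text
top 1225 ((484.338134765625, 364.8780517578125), (85.92589569091797, 130.89822387695312), 16.87213134765625) 0.04096447247443944
top 109 ((484.7391662597656, 364.45550537109375), (59.99760437011719, 14.872234344482422), 16.956390380859375) 0.06029265827248078
wrist 7121 ((485.76739501953125, 360.5950012207031), (84.32398223876953, 132.0161895751953), 17.090538024902344) 0.040810941394919885
wrist 827 ((485.8392639160156, 360.40484619140625), (60.300384521484375, 15.650070190429688), 17.280860900878906) 0.05948547083471909
t 13.7 p [0.4866 0.3596 0.1004] F [ 1.  -0.4  0.3] op 0.0857 q7 0.53
[-1.45905554e-01  9.89298422e-01 -2.11547568e-04  3.95454600e-04] [ 0.03327508  0.77949549 -1.16458284  1.69646706  0.76727346  1.19757166
  0.53207649]
wrist 17064 ((485.4913024902344, 361.0191955566406), (84.24523162841797, 130.56802368164062), 17.081857681274414) 0.04094190270435621
wrist 1670 ((484.94921875, 360.81903076171875), (59.37336349487305, 13.825753211975098), 16.546932220458984) 0.06024092765347114
```

View pics/w3.png

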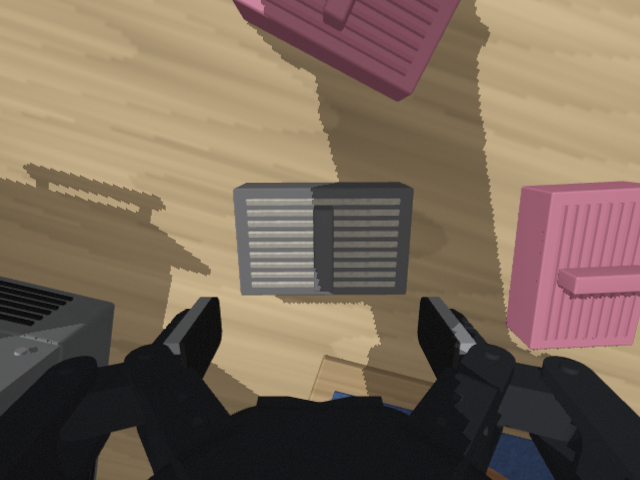

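The open fingers at (205,335) and (435,335) straddle the grey filter's rib at (323,247), with the yaw aligned. Next I'll descend and watch the closing.

```bash
python3 - <<'E'
from h import *
w=snapshot("wrist"); s=arm.sense()
for X in (s["tool_pos"],[.4854,.3606,.06]):
    c=w["R"]@np.array(X)+w["t"]; print(w["fx"]*c[0]/c[2]+w["cx"],w["fy"]*c[1]/c[2]+w["cy"])
arm.move_linear([.4854,.3606,.0425],v=.1,guard=12); st()
save(snapshot("wrist"),"a"); 
jaws.grasp(50); s=st(); print(s["finger_force"])
arm.sleep(.3); s=st(); print(s["finger_force"])
save(snapshot("wrist"),"b")
a=np.hstack([cv2.imread("pics/a.png"),cv2.imread("pics/b.png")]); cv2.imwrite("pics/ab.png",cv2.resize(a,(800,300)))
E
```

```text
320.86891158615174 275.20601794311676
322.92385208439714 251.99752990841424
t 14.5 p [0.4852 0.361  0.0426] F [-0.5  0.3 -0.4] op 0.0855 q7 0.48
t 15.4 p [0.4854 0.3606 0.0425] F [-0.3  0.  -0.2] op 0.0 q7 0.48
0.0
t 15.7 p [0.4854 0.3606 0.0425] F [ 0.5  0.2 -0.1] op -0.0001 q7 0.48
0.0
```

View pics/ab.png

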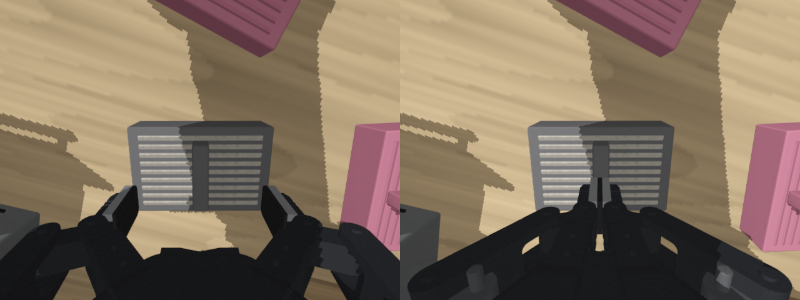

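The right-hand frame shows the fingers shut with tips at about (320,285) full-size, in front of or above the rib. I'll measure the actual fingertip position from depth.

```bash
python3 - <<'E'
from h import *
w=snapshot("wrist"); W=cloud(w); s=arm.sense()
for r in range(270,345,6):
    print(r,[ (c,W[r,c].round(3).tolist()) for c in (308,316,324,332)])
print(s["tool_pos"],s["tool_rot"])
sc=snapshot("scene"); V=cloud(sc).reshape(-1,3)
Q=V[(abs(V[:,0]-.485)<.08)&(abs(V[:,1]-.36)<.05)&(V[:,2]>.064)]
o=np.argsort(Q[:,2]); print(Q[o[:15]].round(3).tolist())
E
```

```text
270 [(308, [0.478, 0.351, 0.06]), (316, [0.476, 0.355, 0.061]), (324, [0.475, 0.359, 0.06]), (332, [0.474, 0.363, 0.061])]
276 [(308, [0.482, 0.352, 0.058]), (316, [0.479, 0.356, 0.061]), (324, [0.478, 0.36, 0.06]), (332, [0.477, 0.364, 0.061])]
282 [(308, [0.492, 0.355, 0.041]), (316, [0.483, 0.357, 0.06]), (324, [0.482, 0.361, 0.059]), (332, [0.48, 0.365, 0.06])]
288 [(308, [0.475, 0.352, 0.087]), (316, [0.475, 0.355, 0.087]), (324, [0.474, 0.358, 0.087]), (332, [0.473, 0.362, 0.086])]
294 [(308, [0.476, 0.352, 0.092]), (316, [0.475, 0.355, 0.093]), (324, [0.474, 0.358, 0.092]), (332, [0.473, 0.362, 0.093])]
300 [(308, [0.476, 0.352, 0.098]), (316, [0.475, 0.355, 0.098]), (324, [0.474, 0.358, 0.098]), (332, [0.473, 0.361, 0.098])]
306 [(308, [0.476, 0.352, 0.103]), (316, [0.475, 0.355, 0.103]), (324, [0.474, 0.358, 0.104]), (332, [0.473, 0.361, 0.104])]
312 [(308, [0.476, 0.352, 0.108]), (316, [0.475, 0.355, 0.108]), (324, [0.474, 0.358, 0.108]), (332, [0.473, 0.361, 0.108])]
318 [(308, [0.475, 0.352, 0.114]), (316, [0.475, 0.355, 0.113]), (324, [0.474, 0.358, 0.113]), (332, [0.473
[... 250 characters left out ...]
, 0.122])]
336 [(308, [0.474, 0.353, 0.127]), (316, [0.48, 0.357, 0.115]), (324, [0.479, 0.36, 0.116]), (332, [0.472, 0.36, 0.127])]
342 [(308, [0.474, 0.353, 0.131]), (316, [0.482, 0.358, 0.116]), (324, [0.481, 0.36, 0.117]), (332, [0.472, 0.36, 0.131])]
[0.48539602 0.36060254 0.04250096] [-1.46948737e-01  9.89144109e-01  1.48976412e-06  2.74217659e-06]
[[0.474, 0.354, 0.064], [0.482, 0.363, 0.064], [0.491, 0.368, 0.079], [0.494, 0.362, 0.079], [0.493, 0.365, 0.079], [0.495, 0.359, 0.08], [0.498, 0.356, 0.081], [0.491, 0.364, 0.082], [0.492, 0.367, 0.083], [0.487, 0.37, 0.083], [0.496, 0.362, 0.084], [0.488, 0.372, 0.085], [0.498, 0.359, 0.085], [0.493, 0.358, 0.085], [0.499, 0.356, 0.086]]
```

The fingertips are really about 38 mm higher than the reported TCP. I'll calibrate this by touching the rib top, at z = 60 mm, lightly with the shut fingers.

```bash
python3 - <<'E'
from h import *
print(arm.move_linear([.4854,.3606,.030],v=.05,guard=3)); 
print(arm.move_linear([.4854,.3606,.008],v=.015,guard=3)); s=st()
E
```

```text
False
True
t 16.8 p [0.4855 0.3606 0.0247] F [-0.7 -0.5  5.8] op -0.0001 q7 0.47
```

```bash
cat >> h.py <<'E'
DZ=.035  # true tip z = reported TCP z + DZ
def P(xy,z): return [float(xy[0]),float(xy[1]),z-DZ]
E
python3 - <<'E'
from h import *
f=(.4854,.3606)
arm.move_linear(P(f,.085),v=.15); jaws.release()
print(arm.move_linear(P(f,.043),v=.08,guard=10)); st()
jaws.grasp(60); s=st(); print(s["finger_force"])
if s["opening"]>.008:
    arm.move_linear(P(f,.28),v=.2)
    d=ext(-.213,0); arm.move_ptp(P(d,.28),down(-178.3)); arm.sleep(.2); s=st(); print(s["finger_force"])
    w=snapshot("wrist"); save(w,"w4"); W=cloud(w).reshape(-1,3)
    Q=W[(W[:,2]>.255)&(abs(W[:,0]-.54)<.12)&(abs(W[:,1]-.054)<.1)&(W[:,2]<.285)]
    print(np.percentile(Q,[1,99],axis=0).round(3), len(Q))
E
```

```text
False
t 18.6 p [0.4852 0.3609 0.0079] F [0.2 0.5 0.3] op 0.0856 q7 0.46
t 19.3 p [0.4856 0.3608 0.0084] F [-1.5 -0.6  4. ] op 0.0127 q7 0.46
61.300857067108154
t 22.0 p [0.5395 0.0553 0.2451] F [ 0.1  0.1 -2.2] op 0.0125 q7 0.91
60.5272114276886
[[ 0.496 -0.009  0.259]
 [ 0.558  0.117  0.28 ]] 28810
```

View pics/w4.png

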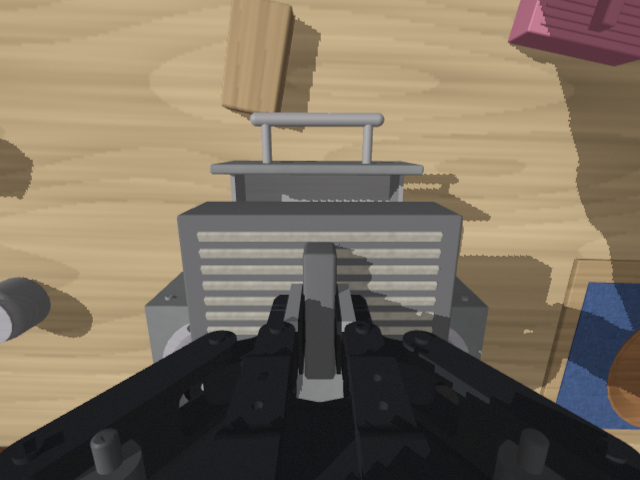

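The filter is held and level by its rib at (320,310), above the drawer.

```bash
python3 - <<'E'
from h import *
d=ext(-.2135,0)
arm.move_linear(P(d,.165),v=.15,guard=15)
print(arm.move_linear(P(d,.122),v=.04,guard=4)); st()
jaws.release(); arm.sleep(.1); arm.move_linear(P(d,.28),v=.2); st()
jaws.grasp(40)
w=snapshot("wrist"); save(w,"w5"); W=cloud(w).reshape(-1,3)
for lo,hi in((.115,.135),(.136,.15)):
    Q=W[(W[:,2]>lo)&(W[:,2]<hi)&(abs(W[:,0]-.54)<.045)&(abs(W[:,1]-.054)<.068)]
    print(cv2.minAreaRect((Q[:,:2]*1000).astype(np.float32)),Q[:,2].mean())
Q=W[(W[:,2]>.12)&(W[:,2]<.14)&(abs(W[:,0]-.448)<.012)&(abs(W[:,1]-.053)<.03)];print('handle',Q.mean(0),Q[:,2].max())
E
```

```text
True
t 23.8 p [0.5393 0.0536 0.0923] F [ 0.9 -0.2  4.1] op 0.0119 q7 0.77
t 25.6 p [0.5386 0.0532 0.244 ] F [-0.2 -1.4 -1.4] op 0.0855 q7 0.91
((539.5682983398438, 52.62305450439453), (83.96743774414062, 130.1826629638672), 1.7354167699813843) 0.12500965360075297
((539.2461547851562, 52.881141662597656), (59.40786361694336, 13.385061264038086), 1.4664140939712524) 0.14427991350163052
handle [0.4485476  0.05308049 0.13484221] 0.1378965371659614
```

View pics/w5.png

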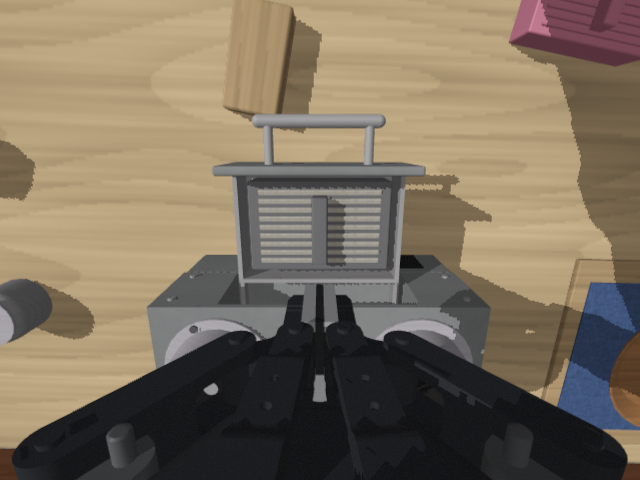

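The filter lies flat and centred in the drawer at (320,230), and the handle is at (319,121). Next I'll push the drawer shut.

```bash
python3 - <<'E'
from h import *
arm.move_ptp(P(ext(-.35,0),.25),down(-178.3))
arm.move_linear(P(ext(-.35,0),.123),v=.2,guard=10)
print(arm.move_linear(P(ext(-.225,0),.123),v=.1,guard=12)); st()
print(arm.move_linear(P(ext(-.180,0),.123),v=.025,guard=15)); st()
arm.move_linear(P(ext(-.24,0),.123),v=.15)
arm.move_linear(P(ext(-.24,0),.28),v=.25)
arm.move_ptp(P(ext(-.19,-.09),.36),down(-178.3)); st()   # view inlet
w=snapshot("wrist"); save(w,"w6"); W=cloud(w); np.savez("w6.npz",W=W,R=w["R"],t=w["t"],k=[w["fx"],w["fy"],w["cx"],w["cy"]])
V=cloud(snapshot("top")).reshape(-1,3)
for Z in (W.reshape(-1,3),V):
    Q=Z[(Z[:,2]>.12)&(Z[:,2]<.142)&(abs(Z[:,0]-.56)<.035)&(abs(Z[:,1]-.053)<.03)];print('handle',len(Q),np.median(Q,0))
    Q=Z[(Z[:,2]>.193)&(Z[:,2]<.207)&(abs(Z[:,0]-.665)<.05)&(abs(Z[:,1]+.032)<.05)];print('rim',len(Q),cv2.minEnclosingCircle((Q[:,:2]*1000).astype(np.float32)),Q[:,2].mean())
E
```

```text
False
t 29.2 p [0.5274 0.0535 0.0881] F [ 0.9 -0.2  0.6] op 0.0001 q7 0.91
True
t 30.1 p [0.5435 0.0537 0.0873] F [-0.1 -0.  -0.4] op -0.0001 q7 0.91
t 31.8 p [ 0.5649 -0.0359  0.3234] F [1.1 1.  0.3] op -0.0 q7 1.26
handle 679 [0.56013755 0.05733579 0.13483476]
rim 433 ((663.2466430664062, -34.86897659301758), 40.61436080932617) 0.19880947453374576
handle 127 [0.56026371 0.05407355 0.13465044]
rim 67 ((676.291259765625, -5.140845775604248), 23.09610366821289) 0.20031746054975186
```

View pics/w6.png

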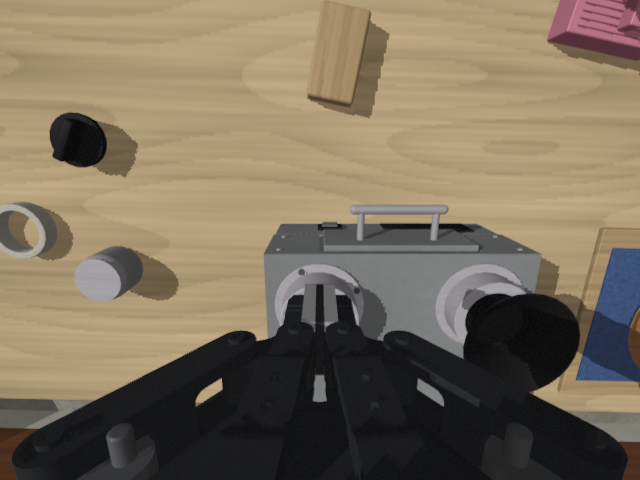

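The drawer is shut: the handle moved 111.5 mm to a firm stop and sits at (400,210). The gripper hides the inlet at (320,290), so I'll shift for a clear view.

```bash
python3 - <<'E'
from h import *
arm.move_ptp(P((.765,-.04),.37),down(-178.3)); arm.sleep(.2); st()
w=snapshot("wrist"); save(w,"w7"); W=cloud(w)
m=regions_of("wrist","inlet"); print([(r["conf"],r["bbox"]) for r in m])
Z=W.reshape(-1,3)
Q=Z[(Z[:,2]>.193)&(Z[:,2]<.207)&(abs(Z[:,0]-.665)<.05)&(abs(Z[:,1]+.032)<.05)];print('rim',len(Q),cv2.minEnclosingCircle((Q[:,:2]*1000).astype(np.float32)),Q[:,2].mean())
# rectified top view of rim plane, 4px/mm*... 100x100mm, up=+x, left=+y
c=np.array([.6655,-.033]); g=np.arange(-60,60,.2)/1000
X=np.stack([c[0]-g[:,None]+0*g[None],c[1]-g[None]+0*g[:,None],np.full((600,600),.2)],-1)
C=X@w["R"].T+w["t"]; u=w["fx"]*C[...,0]/C[...,2]+w["cx"]; v=w["fy"]*C[...,1]/C[...,2]+w["cy"]
im=cv2.remap(w["color"][:,:,::-1],u.astype(np.float32),v.astype(np.float32),cv2.INTER_CUBIC)
cv2.imwrite("pics/rim.png",cv2.convertScaleAbs(im,alpha=1.5))
np.savez("w7.npz",W=W)
E
```

```text
t 32.9 p [ 0.7643 -0.0407  0.3368] F [-1.  -0.8 -0.4] op -0.0004 q7 1.28
[(0.87, [281.4, 61.5, 381.4, 168.8])]
rim 3758 ((665.418701171875, -34.56220245361328), 40.95109558105469) 0.19991724361924246
```

View pics/rim.png

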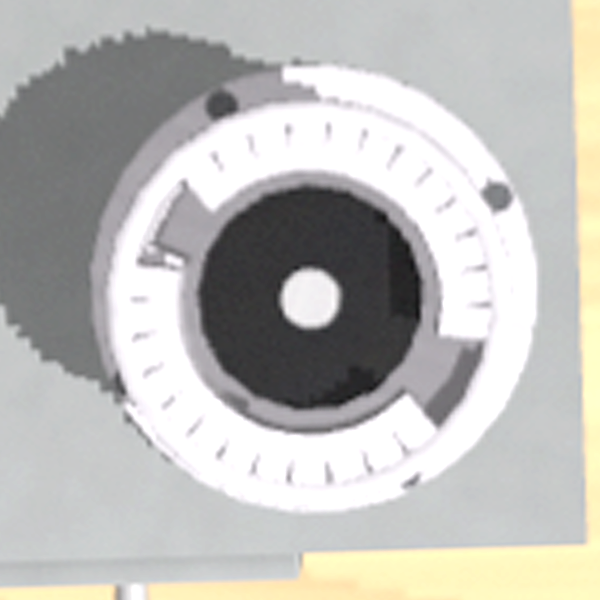

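The rectified view (up = +x, left = +y) shows the entry slots at (183,227) and (445,380), which puts the slot axis at about 60° yaw. The collar centre is near (308,300).

```bash
python3 - <<'E'
from h import *
W=np.load("w7.npz")["W"].reshape(-1,3); c=np.array([.6653,-.0346])
Q=W[(W[:,2]>.195)&(W[:,2]<.206)]; d=Q[:,:2]-c; r=np.hypot(*d.T); a=np.degrees(np.arctan2(d[:,1],d[:,0]))%360
k=(r>.028)&(r<.0325); h=np.histogram(a[k],np.arange(0,361,4))[0]; print([(i*4,n) for i,n in enumerate(h) if n<4])
for lo,hi in((30,90),(210,270)):   # gap edges
    s=np.sort(a[k&(a>lo)&(a<hi)]); j=np.argmax(np.diff(s)); print('gap',s[j],s[j+1],(s[j]+s[j+1])/2)
tx=np.array([np.cos(np.radians(-207)),np.sin(np.radians(-207))])
arm.move_ptp(P(np.array([.495,-.364])-.085*tx,.19),down(-207)); arm.sleep(.2); st()
w=snapshot("wrist"); save(w,"w8"); Z=cloud(w).reshape(-1,3)
for lo,hi in((.022,.034),(.05,.06)):
    Q=Z[(Z[:,2]>lo)&(Z[:,2]<hi)&(abs(Z[:,0]-.495)<.06)&(abs(Z[:,1]+.364)<.06)]
    if len(Q)>5: print(len(Q),cv2.minAreaRect((Q[:,:2]*1000).astype(np.float32)),cv2.minEnclosingCircle((Q[:,:2]*1000).astype(np.float32)),Q[:,2].mean())
print(solver.solve_ik(P((.6653,-.034),.26),down(-120)),solver.solve_ik(P((.6653,-.034),.26),down(-205)))
E
```

```text
[(48, np.int64(0)), (52, np.int64(0)), (56, np.int64(0)), (60, np.int64(0)), (64, np.int64(0)), (68, np.int64(0)), (72, np.int64(0)), (228, np.int64(0)), (232, np.int64(0)), (236, np.int64(0)), (240, np.int64(0)), (244, np.int64(0)), (248, np.int64(0)), (252, np.int64(0))]
gap 45.72372104431812 76.40030682224392 61.06201393328102
gap 226.63301192495695 257.4663085296379 242.0496602272974
t 34.8 p [ 0.5718 -0.4015  0.1554] F [-0.9  0.4 -0.5] op 0.0001 q7 1.23
4309 ((495.7659912109375, -368.32171630859375), (71.22727966308594, 70.79154205322266), 35.93624496459961) ((495.54705810546875, -368.4460144042969), 35.89204406738281) 0.030489561265153942
1288 ((495.39849853515625, -368.55718994140625), (13.704665184020996, 55.23858642578125), 63.29111099243164) ((495.39154052734375, -368.63232421875), 27.970760345458984) 0.056090954827402374
[ 0.66682757  0.76471384 -1.23214604  1.39627402  0.71600989  1.469408
  2.08029134] [ 0.56790282  0.64469938 -0.97435503  1.40298369  0.53213823  1.37013575
  0.71890608]
```

```bash
python3 - <<'E'
from h import *
c=(.4955,-.3684)
jaws.release()
arm.move_ptp(P(c,.10),down(-206.7)); 
print(arm.move_linear(P(c,.0345),v=.1,guard=8)); arm.sleep(.2); st()
jaws.grasp(90); s=st(); print(s["finger_force"])
if .009<s["opening"]<.018:
    arm.move_linear(P(c,.30),v=.25)
    i=(.6653,-.0342)
    arm.move_ptp(P(i,.30),down(-118.5)); arm.sleep(.2); s=st(); print(s["finger_force"],s["qpos"])
    w=snapshot("wrist"); save(w,"w9"); Z=cloud(w).reshape(-1,3); tx=np.array([np.cos(np.radians(-118.5)),np.sin(np.radians(-118.5))])
    Q=Z[(Z[:,2]>.31)&(Z[:,2]<.327)]; d=(Q[:,:2]-i)@tx; print('bar',np.percentile(d[abs(d)<.045],[1,99]))
    Q=Z[(Z[:,2]>.287)&(Z[:,2]<.303)]; d=(Q[:,:2]-i)@tx; d=d[abs(d)<.05]; print('flange',len(d),np.percentile(d,[1,50,99.5]) if len(d) else '')
E
```

```text
False
t 37.2 p [ 4.959e-01 -3.687e-01  2.000e-04] F [-0.5  0.6  0.1] op 0.0853 q7 1.1
t 37.9 p [ 4.957e-01 -3.683e-01 -4.000e-04] F [0.1 0.2 1. ] op 0.0121 q7 1.1
87.92705655097961
t 40.7 p [ 0.6653 -0.0358  0.265 ] F [-0.4  0.  -1.7] op 0.0121 q7 2.13
87.84428000450134 [ 0.66550263  0.7382909  -1.25149666  1.33762613  0.69416802  1.53635105
  2.12771618]
bar [-0.02295806  0.03058823]
flange 7716 [-0.0115014   0.01717457  0.03795537]
```

View pics/w9.png

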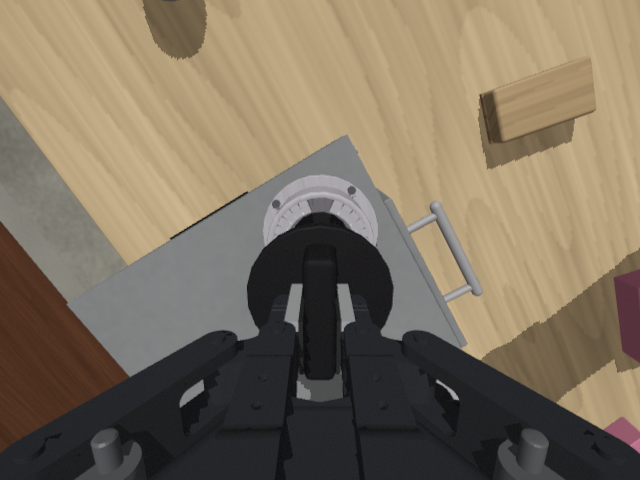

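The cap is held by its bar above the inlet, with the rim's slot at (320,205) in line with the bar. Inserting now.

```bash
python3 - <<'E'
from h import *
i=(.6653,-.0342); o=.0345
arm.move_linear(P(i,.204+o),v=.12,guard=12); arm.sleep(.2); st()
print(arm.move_linear(P(i,.191+o),v=.05,guard=6)); st()
print(arm.move_linear(P(i,.1785+o),v=.03,guard=18)); s=st(); print(s["ft_torque"])
E
```

```text
t 41.6 p [ 0.6657 -0.0339  0.2045] F [-0.3 -0.3 -2. ] op 0.012 q7 2.09
False
t 42.0 p [ 0.665  -0.0343  0.19  ] F [ 0.1  0.  -1.4] op 0.0122 q7 2.08
False
t 42.6 p [ 0.6657 -0.034   0.179 ] F [-2.5  0.2  8.1] op 0.0123 q7 2.08
[-0.20678057  0.52092036  0.02981365]
```

```bash
python3 - <<'E'
from h import *
i=(.6653,-.0342); o=.0345
print(arm.move_linear(P(i,.1735+o),v=.02,guard=10)); s=st(); print(s["ft_torque"])
arm.sleep(.2); s=st()
q=np.array(s["qpos"])
for k in range(7):
    q[6]-=np.radians(10); arm.set_joints(q.tolist()); s=arm.sense()
    print(np.round(s["force"],1),np.round(s["ft_torque"],2),np.round(s["tool_pos"],4),round(s["time_s"],1),s["qpos"][6].round(3))
    if np.linalg.norm(s["force"])>45 or abs(s["ft_torque"][2])>1.5: break
E
```

```text
True
t 42.9 p [ 0.6657 -0.0339  0.1756] F [-2.9 -1.8 10.8] op 0.0121 q7 2.07
[-0.37357179  0.61998392 -0.00738939]
t 43.1 p [ 0.6657 -0.0339  0.176 ] F [-3.  -1.2 10.7] op 0.0124 q7 2.07
[-1.  -0.9  8.9] [-0.16  0.3  -0.07] [ 0.6666 -0.0336  0.1775] 43.4 1.898
[-0.5  0.5  8.3] [-0.06  0.17 -0.05] [ 0.6667 -0.0335  0.1775] 43.7 1.723
[0.1 0.1 9.4] [-0.04  0.06 -0.06] [ 0.6667 -0.0335  0.1775] 44.0 1.549
[ 0.4 -0.3  9.3] [-0.08  0.11 -0.12] [ 0.6668 -0.0335  0.1775] 44.3 1.374
[0.6 0.2 9.3] [-0.02  0.16 -0.08] [ 0.6668 -0.0334  0.1775] 44.5 1.2
[0.2 1.  8.2] [-0.06  0.09 -0.12] [ 0.6668 -0.0335  0.1775] 44.8 1.025
[-0.1  0.4  8.2] [-0.15  0.09 -0.07] [ 0.6668 -0.0335  0.1775] 45.1 0.851
```

```bash
python3 - <<'E'
from h import *
s=arm.sense(); p=s["tool_pos"]
print(arm.move_linear([float(p[0]),float(p[1]),float(p[2])-.0022],v=.02,guard=10)); arm.sleep(.2); s=st()
q=np.array(s["qpos"]); 
for k in range(8):
    q[6]-=np.radians(2.5); arm.set_joints(q.tolist()); arm.sleep(.1); s=arm.sense()
    t=s["tool_rot"]; print(np.round(s["force"],1),np.round(s["ft_torque"],2),np.round(s["tool_pos"],4),round(s["time_s"],1),'yaw',round(np.degrees(2*np.arctan2(t[1],t[0]))%360-360,1), s["opening"])
    if abs(s["ft_torque"][2])>.8: break
E
```

```text
False
t 45.6 p [ 0.667  -0.0335  0.1766] F [-3.9 -0.2  9.3] op 0.0123 q7 0.85
[-1.2 -0.7  8. ] [-0.26  0.57 -0.13] [ 0.6673 -0.0334  0.1776] 45.9 yaw -191.0 0.011780938300351743
[-1.6 -0.3  7.9] [-0.16  0.53 -0.13] [ 0.6673 -0.0332  0.1776] 46.3 yaw -193.5 0.01210640539634166
[-1.4  1.8  8.5] [-0.12  0.55 -0.16] [ 0.6673 -0.0332  0.1777] 46.6 yaw -196.0 0.012079484438640938
[-2.8 -0.8  8.3] [-0.11  0.65 -0.08] [ 0.6673 -0.0332  0.1778] 47.0 yaw -198.5 0.012304666196927489
[-2.4 -1.8 10. ] [-0.4   0.86  0.02] [ 0.6671 -0.0338  0.1778] 47.3 yaw -201.1 0.012331494129986116
[-3.  -2.6  9.2] [-0.72  0.89  0.83] [ 0.667  -0.034   0.1777] 47.7 yaw -203.5 0.012183697592444321
```

```bash
python3 - <<'E'
from h import *
s=arm.sense(); q=np.array(s["qpos"]); q[6]+=np.radians(2.5); arm.set_joints(q.tolist())
p=np.array(arm.sense()["tool_pos"]); z=p[2]
for k in range(8):
    z+=.0007; arm.move_linear([.6668,-.0337,float(z)],v=.01); arm.sleep(.1); s=arm.sense()
    t=s["tool_rot"]; print(np.round(s["force"],1),np.round(s["ft_torque"],2),np.round(s["tool_pos"],4),round(s["time_s"],1),'yaw',round(np.degrees(2*np.arctan2(t[1],t[0]))%360-360,1))
    if s["force"][2]<-7: break
E
```

```text
[-1.1 -1.4  5.9] [-0.38  0.27  0.07] [ 0.6671 -0.034   0.18  ] 48.4 yaw -201.0
[ 2.5 -1.2  1.6] [-0.39 -0.34  0.11] [ 0.6671 -0.034   0.1801] 48.7 yaw -201.0
[ 5.3 -1.  -4.2] [-0.18 -0.91  0.11] [ 0.6671 -0.034   0.1802] 49.1 yaw -201.0
[ 6.7 -0.6 -7.4] [-0.09 -1.26  0.06] [ 0.667  -0.034   0.1803] 49.4 yaw -201.0
```

```bash
python3 - <<'E'
from h import *
def show(n):
    arm.sleep(.1); s=arm.sense(); t=s["tool_rot"]
    print(n,np.round(s["force"],1),np.round(s["ft_torque"],2),np.round(s["tool_pos"],4),round(s["time_s"],1),'yaw',round(np.degrees(2*np.arctan2(t[1],t[0]))%360-360,2),round(s["opening"],4)); return s
arm.move_linear([.6668,-.0337,.1800],v=.01); s=show('low')
q=np.array(s["qpos"]); q0=q[6]
for k in range(4):
    q[6]+=np.radians(1.5); arm.set_joints(q.tolist()); s=show('ccw')
    if abs(s["ft_torque"][2])>.5: break
q[6]=q0; arm.set_joints(q.tolist()); show('back')
save(snapshot("wrist"),"w10")
E
```

```text
low [ 4.5 -2.7 -0.3] [-0.51 -0.74  0.09] [ 0.667  -0.0339  0.1801] 49.8 yaw -200.99 0.0122
ccw [ 2.1 -3.1  1.9] [-0.55 -0.3  -0.02] [ 0.6669 -0.0341  0.1801] 50.2 yaw -199.52 0.0121
ccw [-0.1 -3.4  1.5] [-0.67  0.12  0.01] [ 0.6667 -0.0341  0.1801] 50.5 yaw -198.02 0.0123
ccw [-1.1 -3.   3.2] [-0.72  0.45 -0.  ] [ 0.6667 -0.034   0.1801] 50.9 yaw -196.52 0.0118
ccw [-1.5 -2.   4.1] [-0.73  0.68 -0.03] [ 0.6668 -0.0339  0.1801] 51.2 yaw -195.02 0.012
back [-3.1 -3.5  4.3] [-0.58  0.84 -0.11] [ 0.6668 -0.0338  0.1801] 51.6 yaw -200.84 0.0123
```

View pics/w10.png

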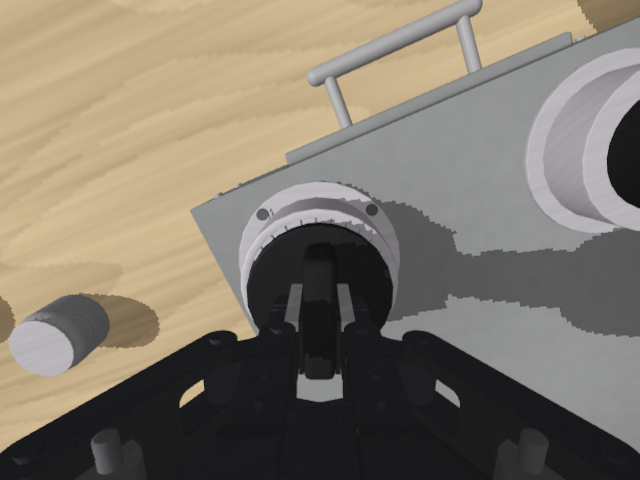

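The picture shows the cap's flange over the collar at (320,285), bar gripped. I'll check that the notch's far wall holds against back-turning, then go back towards the stop.

```bash
python3 - <<'E'
from h import *
def show(n):
    arm.sleep(.1); s=arm.sense(); t=s["tool_rot"]
    print(n,np.round(s["force"],1),np.round(s["ft_torque"],2),np.round(s["tool_pos"],4),round(s["time_s"],1),'yaw',round(np.degrees(2*np.arctan2(t[1],t[0]))%360-360,2)); return s
s=show('now'); q=np.array(s["qpos"]); q0=q[6]
for dpsi in (6,7.5,9,10.5):
    q[6]=q0+np.radians(dpsi); arm.set_joints(q.tolist()); s=show('ccw')
    if abs(s["ft_torque"][2])>.4: break
q[6]=q0+np.radians(1.0); arm.set_joints(q.tolist()); show('back')
E
```

```text
now [-3.3 -2.1  4.4] [-0.55  0.94  0.04] [ 0.6668 -0.0338  0.1801] 51.7 yaw -200.9
ccw [-1.5 -3.1  3.5] [-0.62  0.55  0.  ] [ 0.667  -0.0338  0.1801] 52.1 yaw -195.04
ccw [-0.6 -3.   3.7] [-0.71  0.45 -0.47] [ 0.667  -0.034   0.1801] 52.4 yaw -193.5
back [ 0.5 -0.9  1.8] [-0.25  0.16 -0.05] [ 0.667  -0.0334  0.1801] 52.8 yaw -199.72
```

The notch wall stops the cap at about -194.5° and the stop is at about -201.5°. The cap now sits inside the notch at -199.7°, lifted by the spring and held by its bar.

```bash
python3 - <<'E'
from h import *
print(arm.hand_in())
E
```

```text
the job is handed in; nothing more can be done
None
```

The job is done and handed in at about 53 s: the filter lies flat in the shut drawer, and the cap is pushed in, turned to the stop, locked in its notches and still held by its bar.

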